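# Tip the tea ball into the dish and present it to the teapot

### The arm

A 6-joint arm with a two-finger parallel gripper is mounted at the origin on the work surface. World frame = base frame: x ahead of the robot, y to its left, z up, the work surface at z = 0. Lengths are in m, angles in rad, forces in N, time in s.
With the tool pointing down it reaches from about 0.25 to 0.725 m from the base axis. Payload 4 kg.
Tool frame: the origin (TCP) lies midway between the tips of the shut fingers; the grasp point (between the pads) lies 19 mm behind it; z points along the fingers, y is the line along which they close (so a half turn about z gives the same grasp; the last joint's range is limited). The gripper opens to 85 mm and grips with 20 to 120 N. Pads are 22 mm wide; open, the fingers measure 114 mm over their backs; the gripper's body (76 mm by 85 mm) begins 54 mm behind the grasp point. The pads swing forward as they close: fully open they stand 13 mm farther back than shut.
Start: joints at [1.164, 0.241, 0.005, 1.335, 0, 1.571], TCP at [0.198, 0.459, 0.231] pointing down, gripper open.
Joint ranges: [-2.72, 2.72], [-1.05, 1.87], [-1.09, 1.28], [-1.99, 2.15], [-1.42, 1.44], [-3.14, 3.14]. Speed limits (rad/s): [2.79, 2.79, 3.14, 3.14, 3.14, 3.14].

### API

Orientations are given as a unit quaternion [x, y, z, w].
In Python, from workcell import bot, camera, job_done gives the robot as it stands.
- The arm moves only by the tool carry_out, never from a script. Its argument "plan" is a list of rows, each an object of numbers: "dx", "dy", "dz": the shift along the tool's x, y, z in mm; "twist": the turn about the tool's z in degrees; "fingers": the closure, from -1 (fully open) to 1 (shut). In form: [{"dx": .., "dy": .., "dz": .., "twist": .., "fingers": ..}, ...]. A call has exactly 5 rows; each row is the pose to reach, as a shift and turn from the pose commanded when the call began, along the tool's axes at that moment; what a row does not reach only later rows make up. A row lasts 1/12 s, in which the tool goes at most 41.7 mm and 7.16 degrees, less where a joint would pass 70% of its speed; a pose out of reach is approached as far as the arm can. A call with a gripper value outside its range is refused whole. The fingers move at their own pace and stop on an object; the grip force is fixed at half the most. Time passes only in rows, so rows that repeat a pose let the fingers close, or fill a call up. It gives the time, the measured TCP pose, the force, the opening and the grip force at its end, in the units of the state.
- bot.get_obs(): the state, without advancing time (a new reading comes with each control period).
- camera(name): name is "scene" or "top"; returns a dict with "image" (420x560x3 uint8, red, green, blue), "intrinsics" (3x3 intrinsics, pixels), "distortion" ([k1, k2, p1, p2, k3] as OpenCV has them; the pictures are not rectified), "eye" and "attitude" of the camera in the world. Camera axes: x right, y down, z forward; pixel columns grow to the right and rows downward; lengths in m; the calibration is good to about 2 mm. A picture is of the moment at which its call begins. There is no depth.
- job_done(): hands the job in; it is judged then, once.
The state is a dict: "clock": time; "joint_pos": joint angles; "joint_vel": joint speeds; "tau": joint torques, N m; "eef_pos": TCP position; "tool_rot": TCP orientation; "ft_force": force on the tool from outside, world axes, zero at the start; "ft_torque": the same for the moment, N m; "grip_width": finger opening in m; "grasp_force": force on a finger pad.
Only numpy, scipy, OpenCV 4.12 (cv2) and the standard library are available. Lean on these libraries where they do the work, as an engineer would, in place of code of your own. Each camera call takes 0.05 s, during which the arm holds its last target. There are 200 camera calls.

### The job

Pick up the white scoop by its dark fin, tip the orange tea ball out of it into the blue dish without touching the ball, and stand the scoop back upright on the table. Then take the dish by its upright red tab, lift it clear of the round black mat and only then turn it a quarter turn so that its brass spout points at the teapot, keeping it level with the ball in its middle and staying over the mat. Finish while still holding it there in the air, level and still, a few centimetres above the mat; do not disturb the teapot, the kettle or the strainer.

Things in the scene. Friction and masses are not known exactly. Their poses are not given: they have to be found in the camera images.
- dish: Blue round dish, 0.14 kg, on the mat. Origin: centre of underside, z up. Rim radius 58, height 30, foot radius 42 mm. Inside: flat middle of radius 8-12 at height 8, a 16 deg cone up to radius 42, then a 50 deg side. +x: its brass spout; -x: upright red tab on a bar 7 mm high. At the start the tab is roughly towards the robot, the spout away from it, about a quarter turn from the teapot.
- dish_tab (a point): Grip point of the dish's red tab: 120 mm from the dish centre at its -x, 34 mm above the underside. The tab is an upright plate 10 mm thick (dish x), 34 mm wide (y), from the underside up to 56 mm. Fingers close along dish x, one between tab and rim (57 mm of room, bar 7 mm high below). The dish hangs out to one side: grip firmly, about 40 N. Axes as the dish.
- dish_spout (a point): End of the brass spout on the dish's rim, 72 mm from the centre at its +x, 28 mm above the underside; the brass tip is 18 x 14 x 6 mm.
- mat: Round black mat, fixed to the table, radius 85 mm, 3 mm thick. Origin: centre of its underside, on the table. The dish starts near its middle.
- scoop: White open-ended pouring scoop, 0.13 kg, on the table, holding the ball. Origin: centre of underside of its channel, z up, +x: open end. Channel x -45 to +45 mm, inside 56 mm wide at the closed back, 44 at the open end, walls 32 mm high. Floor rises 5 deg to the lip, so the ball stays in while level; nose-down by 35-50 deg about y it rolls out. Dark wooden fin behind the back wall.
- scoop_fin (a point): Grip point on the scoop's dark fin: 80 mm behind the scoop's origin (x = -80 mm), 33 mm above its underside. The fin stands upright along scoop x: 10 mm thick (y), x -47 to -99 mm, height 6 to 50 mm. Fingers close along scoop y. Axes as the scoop.
- scoop_lip (a point): Middle of the scoop's pouring lip: 45 mm ahead of its origin (x = +45 mm), 14 mm above its underside.
- tea_ball_center (a point): Centre of the orange tea ball (a dried mandarin stuffed with tea), diameter 32 mm, 14 g; starts in the scoop. It has rolling resistance: it stays put on slopes below about 6 degrees. At rest in the middle of the dish its centre is about 24 to 26 mm above the dish's underside.
- tea_ball: The orange tea ball; this origin lies on its surface and turns as it rolls: use its centre point instead.
- teapot: White ceramic teapot with blue and red dots, 132 mm across, 117 mm high, spout at its +x (to 110 mm), blue handle at its -x (to 104 mm); origin: centre of underside. It stands far out left or right of the dish, the kettle on the other side. Leave it where it is.
- kettle: Aluminium kettle, 164 mm across, black hoop handle up to 186 mm high, spout at its +x (to 125 mm); origin: centre of underside. Leave it where it is.
- strainer: Steel tea strainer on a small white dish (one piece), dish 96 mm across, 33 mm high, thin handle reaching 88 mm to its +x; origin: centre of underside. Leave it where it is.
There are look-alikes about, which are no part of the job. There is more than one size of the mat; the job needs the middle-sized. Of the things shaped like the dish, the blue one is meant.

How it is judged:
On the way, in this order (a step that is already met when the one before it is completed fails the run):
1. the scoop is lifted with the ball still in it (height (world z) of scoop above 0.02 m and contact force between the fingers and scoop above 0.5 N and distance between tea_ball_center and scoop below 0.055 m), for 0.1 s.
2. the ball has been tipped into the dish and lies near its middle while the dish stands on the mat and the scoop is still held up (horizontal distance between tea_ball_center and dish below 0.022 m and z of tea_ball_center in the frame of dish between 0.015 and 0.034 m and height (world z) of dish below 0.008 m and height (world z) of scoop above 0.01 m and contact force between the fingers and scoop above 0.5 N), for 0.2 s.
3. the scoop stands upright on the table again, let go (height (world z) of scoop below 0.006 m and angle between scoop's own z axis and vertical below 0.1 rad and contact force between the fingers and scoop below 0.1 N), for 0.2 s.
4. the dish is lifted clear of the mat with the ball in its middle, before its spout is turned to the teapot (height (world z) of dish above 0.02 m and horizontal distance between tea_ball_center and dish below 0.022 m and z of tea_ball_center in the frame of dish between 0.015 and 0.034 m and not (x of teapot in the frame of dish above 0.2 m and y of teapot in the frame of dish between -0.1 and 0.1 m)), for 0.1 s.
At the end, for the whole second after the job is handed in: Fingers alone hold the dish, underside 25-200 mm above the table, level within 9 deg, still, centre within 60 mm of the mat's; ball within 22 mm of its middle; teapot centre ahead of the spout, within 100 mm of its line; scoop upright on the table, let go (all of step 3 and height (world z) of dish between 0.025 and 0.2 m and angle between dish's own z axis and vertical below 0.16 rad and horizontal distance between tea_ball_center and dish below 0.022 m and z of tea_ball_center in the frame of dish between 0.015 and 0.034 m and x of teapot in the frame of dish above 0.2 m and y of teapot in the frame of dish between -0.1 and 0.1 m and horizontal distance between dish and mat below 0.06 m and linear speed of dish below 0.03 m/s and angular speed of dish below 0.15 rad/s and contact force between the fingers and dish above 1 N and contact force between dish and mat below 0.05 N and contact force between dish and scoop below 0.05 N); the arm keeps its last pose, push and grip.
It fails at once if the ball falls on the table (height (world z) of tea_ball_center below 0.019 m).
It fails at once if the robot touches the ball (contact force between any of the fingers, the arm and tea_ball above 0.05 N).
It fails at once if the lifted dish tips by more than 15 degrees (height (world z) of dish above 0.012 m and angle between dish's own z axis and vertical above 0.26 rad).
It fails at once if the ball strays more than 30 mm from the middle of the lifted dish (height (world z) of dish above 0.012 m and horizontal distance between tea_ball_center and dish above 0.03 m).
It fails at once if the teapot, the kettle or the strainer is moved or tipped (distance of any of teapot, kettle, strainer from where it was at the start of the episode above 0.02 m or angle between any of teapot, kettle, strainer's own z axis and vertical above 0.15 rad).
It also fails if it takes over 72 s, if anything falls off the work surface, if the arm or the gripper's body presses on something with over 40 N, if the wrist force passes 120 N, or if a joint passes its speed limit or range.

## Working session

There is one attempt and no reset: what is moved stays moved. The work goes in short steps, Python scripts to look and compute and a tool call to move; the robot and the scene stay as the last step left them, time stands still between calls to the robot, and variables do not carry over. Pictures are saved under pics/ and viewed, at most 10 in all, crops included, and the job is handed in when it is done.

Besides the shell and the picture viewer there is one more tool, called after "Request:" as name(argument=value, ...) on one line, values as JSON. carry_out: Moves the arm, as the interface text tells. Its arguments: {"type":"object","properties":{"plan":{"type":"array","items":{"type":"object","properties":{"dx":{"type":"number"},"dy":{"type":"number"},"dz":{"type":"number"},"twist":{"type":"number"},"fingers":{"type":"number"}}}}},"required":["plan"]}

```bash
ls; mkdir -p pics; python3 - <<'E'
from workcell import bot,camera
import cv2,numpy as np
np.set_printoptions(precision=4,suppress=True)
print(bot.get_obs())
for n in("scene","top"):
    c=camera(n); cv2.imwrite(f"pics/{n}0.png",c["image"][:,:,::-1]); print({k:v for k,v in c.items() if k!="image"})
E
```

```text
pics
{'clock': 0.0, 'joint_pos': array([ 1.164 ,  0.2414,  0.0037,  1.3352, -0.    ,  1.5708]), 'joint_vel': array([ 0.0008, -0.0029,  0.0019, -0.0001, -0.0021, -0.0021]), 'tau': array([ -0.0002, -37.2321,  25.2407,   0.0171,  -0.0002,   0.    ]), 'eef_pos': array([0.1976, 0.4586, 0.2304]), 'tool_rot': array([ 0.202 ,  0.9794, -0.001 , -0.0002]), 'ft_force': array([-0.1565, -0.8145, -0.2276]), 'ft_torque': array([-0.0794,  0.0274,  0.0178]), 'grasp_force': 0.0, 'grip_width': 0.08557913231293009}
{'intrinsics': array([[539.4728,   0.    , 287.8555],
       [  0.    , 539.4728, 211.4625],
       [  0.    ,   0.    ,   1.    ]]), 'distortion': array([0.0643, 0.    , 0.    , 0.    , 0.    ]), 'eye': array([1.1895, 0.6664, 1.1237]), 'attitude': array([ 0.3803,  0.8522, -0.3315, -0.1388])}
{'intrinsics': array([[454.6895,   0.    , 281.7833],
       [  0.    , 454.6895, 203.1891],
       [  0.    ,   0.    ,   1.    ]]), 'distortion': array([-0.1191,  0.    ,  0.    ,  0.    ,  0.    ]), 'eye': array([0.3006, 0.0018, 1.3225]), 'attitude': array([ 0.707 , -0.7028,  0.0564, -0.0552])}
```

View pics/scene0.png

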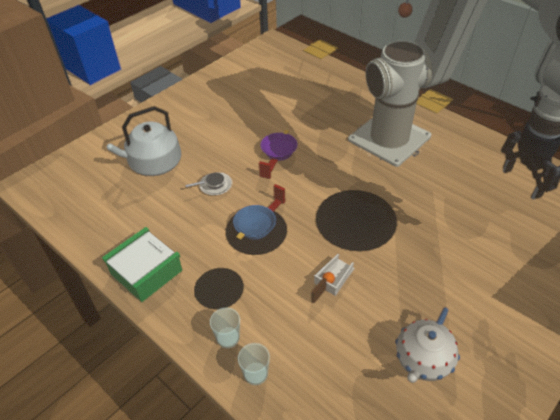

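View pics/top0.png

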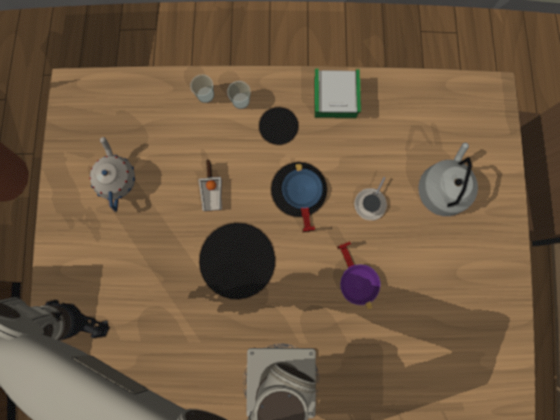

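```bash
cat > h.py <<'E'
import cv2,numpy as np
from scipy.spatial.transform import Rotation as R
np.set_printoptions(precision=4,suppress=True)
def ray(c,px):
    u=cv2.undistortPoints(np.float64(px).reshape(-1,1,2),c["intrinsics"],c["distortion"])[:,0]
    d=R.from_quat(c["attitude"]).apply(np.c_[u,np.ones(len(u))])
    return d/np.linalg.norm(d,axis=1)[:,None]
def plane(c,px,z):
    d=ray(c,px); return c["eye"]+d*((z-c["eye"][2])/d[:,2])[:,None]
def tri(cs,pxs):
    A=0;b=0;P=[]
    for c,p in zip(cs,pxs):
        d=ray(c,p)[0];M=np.eye(3)-np.outer(d,d);A=A+M;b=b+M@c["eye"];P.append((M,c["eye"]))
    x=np.linalg.solve(A,b); return x,[np.linalg.norm(M@(x-e)) for M,e in P]
def hsv(c): return cv2.cvtColor(c["image"],cv2.COLOR_RGB2HSV)
def blobs(m,box=None,amin=8):
    m=m.astype(np.uint8)
    if box: k=np.zeros_like(m);k[box[1]:box[3],box[0]:box[2]]=1;m=m*k
    n,l,s,ce=cv2.connectedComponentsWithStats(m)
    return sorted([(s[i,4],ce[i],s[i,:4],l==i) for i in range(1,n) if s[i,4]>=amin],key=lambda a:-a[0])
E
python3 - <<'E'
from h import *
from workcell import camera
S,T=camera("scene"),camera("top")
for n,c,b in(("scene",S,{"fin":(305,255,360,305),"red":(262,180,292,215),"blue":(225,195,285,245),"brass":(232,228,250,242)}),("top",T,{"fin":(195,155,230,215),"red":(295,200,320,238),"blue":(270,160,335,220),"brass":(290,158,308,175)})):
    h=hsv(c);H,s,v=h[...,0],h[...,1],h[...,2]
    ms={"fin":(v<95)&((H<20)|(H>170))&(s>60),"red":((H<8)|(H>170))&(s>140),"blue":(H>95)&(H<120)&(s>80),"brass":(H>14)&(H<28)&(s>130)&(v>130)}
    ms["orange"]=(H<14)&(s>170)&(v>150)
    for k in b: print(n,k,[(a,ce,st) for a,ce,st,_ in blobs(ms[k],b[k])[:3]])
    print(n,"orange",[(a,ce,st) for a,ce,st,_ in blobs(ms["orange"],b["fin"])[:3]])
t=T["image"][:,:,::-1][150:245,190:345]; s=S["image"][:,:,::-1][175:310,225:365]
a=cv2.resize(t,None,fx=5,fy=5,interpolation=2)
cv2.imwrite("pics/a.png",a)
cv2.imwrite("pics/b.png",cv2.resize(s,None,fx=4.4,fy=4.4,interpolation=2))
E
```

```text
scene fin [(np.int32(130), array([318.3077, 290.7077]), array([311, 279,  15,  23], dtype=int32))]
scene red [(np.int32(161), array([277.3106, 198.0186]), array([269, 185,  16,  26], dtype=int32))]
scene blue [(np.int32(685), array([251.3212, 219.0307]), array([234, 206,  36,  31], dtype=int32))]
scene brass [(np.int32(31), array([240.0968, 235.4516]), array([237, 233,   7,   6], dtype=int32))]
scene orange [(np.int32(62), array([329.1774, 277.0484]), array([325, 273,   9,  10], dtype=int32))]
top fin [(np.int32(119), array([210.5966, 169.8571]), array([206, 160,  13,  17], dtype=int32))]
top red [(np.int32(188), array([306.4681, 219.7021]), array([301, 208,  14,  24], dtype=int32))]
top blue [(np.int32(1268), array([302.1065, 188.0678]), array([282, 168,  41,  41], dtype=int32))]
top brass [(np.int32(20), array([298.5, 167. ]), array([297, 165,   4,   5], dtype=int32))]
top orange [(np.int32(27), array([208.9259, 184.5926]), array([207, 182,   5,   6], dtype=int32))]
```

View pics/a.png

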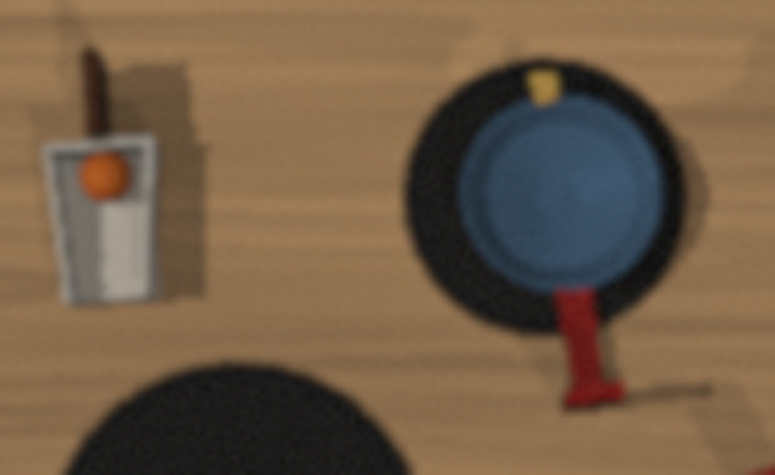

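View pics/b.png

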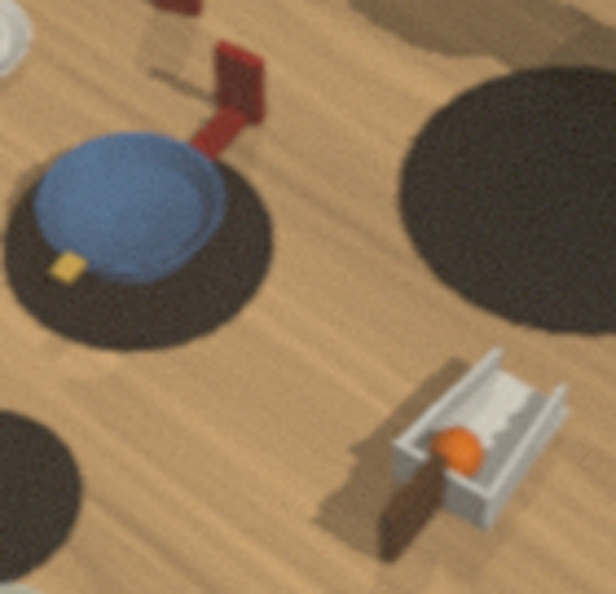

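```bash
python3 - <<'E'
from h import *
from workcell import camera
S,T=camera("scene"),camera("top")
a=lambda u,v:(190+u/5-.4,150+v/5-.4)
b=lambda u,v:(225+u/4.4-.4,175+v/4.4-.4)
P={}
for k,p,q in(("finrear",a(88,50),b(385,512)),("backR(-y)",a(156,139),b(398,442)),("backL",a(46,149),b(487,490)),("lipR",a(155,297),b(497,352)),("lipL",a(65,303),b(565,393)),("brass",(298.5,167),(240.1,235.45)),("ball",a(104,176),b(459,452)),("tabtop1",a(563,402),b(263,62)),("tabtop2",a(622,388),b(218,43))):
    P[k],e=tri((T,S),(p,q)); print(k,P[k],np.array(e))
for k in("backR(-y)","backL","lipR","lipL"):pass
mid=(P["lipR"]+P["lipL"])/2;bk=(P["backR(-y)"]+P["backL"])/2
print("back mid",bk,"lip mid",mid,np.degrees(np.arctan2(*(mid-bk)[1::-1])),"origin",(mid+bk)/2)
d=mid-P["finrear"];print("finrear->lip",np.linalg.norm(d[:2]),np.degrees(np.arctan2(d[1],d[0])))
# mat, dish
for n,c,box in(("top",T,(270,155,335,225)),("scene",S,(220,190,290,255))):
    h=hsv(c);H,s,v=h[...,0],h[...,1],h[...,2]
    blue=blobs((H>95)&(H<120)&(s>80),box)[0]
    ct=cv2.convexHull(np.argwhere(blue[3])[:,::-1].astype(np.int32))
    w=plane(c,ct[:,0].astype(float),.033 )
    (x,y),r=cv2.minEnclosingCircle(w[:,:2].astype(np.float32));print(n,"dish",x,y,r)
    dk=blobs(((v<75)&(s<120))|blue[3],box)[0]
    ct=cv2.convexHull(np.argwhere(dk[3])[:,::-1].astype(np.int32))
    w=plane(c,ct[:,0].astype(float),.003);(x,y),r=cv2.minEnclosingCircle(w[:,:2].astype(np.float32));print(n,"mat",x,y,r)
print("teapot~",plane(T,[(108,177)],.08),"strainer",plane(T,[(372,204)],.02),"strainer handle end",plane(T,[(385,182)],.02))
E
```

```text
finrear [0.6306 0.2155 0.0497] [0.0014 0.0014]
backR(-y) [0.581  0.1795 0.0286] [0.0014 0.0014]
backL [0.5749 0.241  0.0344] [0.0009 0.0009]
lipR [0.4894 0.1782 0.0208] [0.0009 0.0009]
lipL [0.4865 0.2284 0.0229] [0.0014 0.0014]
brass [ 0.6143 -0.0483  0.0292] [0.0005 0.0005]
ball [0.5605 0.2088 0.0247] [0. 0.]
tabtop1 [ 0.428  -0.0586  0.0554] [0.0017 0.0017]
tabtop2 [ 0.4355 -0.0911  0.0565] [0.0011 0.0011]
back mid [0.5779 0.2103 0.0315] lip mid [0.488  0.2033 0.0219] -175.5818366353157 origin [0.5329 0.2068 0.0267]
finrear->lip 0.14312719974850507 -175.12419805157873
top dish 0.5511286854743958 -0.058332256972789764 0.06030722334980965
top mat 0.5533412098884583 -0.05003158003091812 0.0836753323674202
scene dish 0.5558876395225525 -0.05632895231246948 0.054306160658597946
scene mat 0.5582118630409241 -0.048241715878248215 0.08167668431997299
teapot~ [[0.571  0.4949 0.08  ]] strainer [[ 0.5074 -0.2627  0.02  ]] strainer handle end [[ 0.5732 -0.3031  0.02  ]]
```

Request:
carry_out(plan=[{"dx": -30, "dy": -4, "dz": 0, "twist": 0, "fingers": -1}, {"dx": -70, "dy": -9, "dz": 0, "twist": 0, "fingers": -1}, {"dx": -110, "dy": -14, "dz": 0, "twist": 0, "fingers": -1}, {"dx": -150, "dy": -19, "dz": 0, "twist": 0, "fingers": -1}, {"dx": -190, "dy": -24, "dz": 0, "twist": 0, "fingers": -1}])

```text
clock: 0.72
eef_pos: [0.364, 0.3609, 0.2314]
tool_rot: [0.202, 0.979, 0.0, 0.0]
ft_force: [0.7, 0.7, 0.4]
grip_width: 0.0852
grasp_force: 0.0
```

Request:
carry_out(plan=[{"dx": -40, "dy": -5, "dz": 0, "twist": 0, "fingers": -1}, {"dx": -80, "dy": -10, "dz": 0, "twist": 0, "fingers": -1}, {"dx": -120, "dy": -15, "dz": 0, "twist": 0, "fingers": -1}, {"dx": -160, "dy": -20, "dz": 0, "twist": 0, "fingers": -1}, {"dx": -200, "dy": -25, "dz": 0, "twist": 0, "fingers": -1}])

```text
clock: 1.13
eef_pos: [0.5381, 0.2585, 0.2312]
tool_rot: [0.202, 0.979, 0.0, -0.0]
ft_force: [0.2, 1.2, 0.7]
grip_width: 0.0858
grasp_force: 0.0
```

Request:
carry_out(plan=[{"dx": -40, "dy": -6, "dz": 0, "twist": -5, "fingers": -1}, {"dx": -70, "dy": -9, "dz": 0, "twist": -12, "fingers": -1}, {"dx": -88, "dy": -12, "dz": 10, "twist": -19, "fingers": -1}, {"dx": -88, "dy": -12, "dz": 30, "twist": -26, "fingers": -1}, {"dx": -88, "dy": -12, "dz": 60, "twist": -28, "fingers": -1}])

```text
clock: 1.55
eef_pos: [0.6159, 0.2132, 0.173]
tool_rot: [-0.042, 0.999, 0.001, 0.003]
ft_force: [-0.4, 0.4, 0.1]
grip_width: 0.0852
grasp_force: 0.0
```

Request:
carry_out(plan=[{"dx": 3, "dy": 0, "dz": 20, "twist": 0, "fingers": -1}, {"dx": 3, "dy": 0, "dz": 55, "twist": 0, "fingers": -1}, {"dx": 3, "dy": 0, "dz": 90, "twist": 0, "fingers": -1}, {"dx": 3, "dy": 0, "dz": 125, "twist": 0, "fingers": -1}, {"dx": 3, "dy": 0, "dz": 145, "twist": 0, "fingers": -1}])

```text
clock: 1.97
eef_pos: [0.607, 0.2128, 0.0216]
tool_rot: [-0.041, 0.999, -0.001, -0.003]
ft_force: [-0.7, -1.0, -0.9]
grip_width: 0.0855
grasp_force: 0.0
```

Request:
carry_out(plan=[{"dx": 0, "dy": 0, "dz": 8, "twist": 0, "fingers": -1}, {"dx": 0, "dy": 0, "dz": 10, "twist": 0, "fingers": 0}, {"dx": 0, "dy": 0, "dz": 10, "twist": 0, "fingers": 0.3}, {"dx": 0, "dy": 0, "dz": 10, "twist": 0, "fingers": 0.5}, {"dx": 0, "dy": 0, "dz": 10, "twist": 0, "fingers": 0.6}])

```text
clock: 2.38
eef_pos: [0.6115, 0.2144, 0.0187]
tool_rot: [-0.041, 0.999, 0.001, 0.002]
ft_force: [0.0, -0.5, -0.3]
grip_width: 0.0387
grasp_force: 0.0
```

Request:
carry_out(plan=[{"dx": 0, "dy": 0, "dz": 3, "twist": 0, "fingers": 0.6}, {"dx": 0, "dy": 0, "dz": 3, "twist": 0, "fingers": 0.6}, {"dx": 0, "dy": 0, "dz": 3, "twist": 0, "fingers": 0.65}, {"dx": 0, "dy": 0, "dz": 3, "twist": 0, "fingers": 0.7}, {"dx": 0, "dy": 0, "dz": 3, "twist": 0, "fingers": 0.7}])

```text
clock: 2.8
eef_pos: [0.6098, 0.2139, 0.0136]
tool_rot: [-0.041, 0.999, 0.0, 0.0]
ft_force: [0.1, 0.4, 0.4]
grip_width: 0.0127
grasp_force: 0.1
```

Request:
carry_out(plan=[{"dx": 0, "dy": 0, "dz": 0, "twist": 0, "fingers": 0.73}, {"dx": 0, "dy": 0, "dz": 0, "twist": 0, "fingers": 0.76}, {"dx": 0, "dy": 0, "dz": 0, "twist": 0, "fingers": 0.78}, {"dx": 0, "dy": 0, "dz": 0, "twist": 0, "fingers": 0.78}, {"dx": 0, "dy": 0, "dz": 0, "twist": 0, "fingers": 0.78}])

```text
clock: 3.22
eef_pos: [0.6098, 0.2139, 0.0134]
tool_rot: [-0.041, 0.999, 0.0, 0.0]
ft_force: [-0.1, 1.3, 0.4]
grip_width: 0.0098
grasp_force: 18.5
```

Request:
carry_out(plan=[{"dx": 0, "dy": 0, "dz": 0, "twist": 0, "fingers": 0.9}, {"dx": 0, "dy": 0, "dz": 0, "twist": 0, "fingers": 1}, {"dx": 0, "dy": 0, "dz": 0, "twist": 0, "fingers": 1}, {"dx": 0, "dy": 0, "dz": 0, "twist": 0, "fingers": 1}, {"dx": 0, "dy": 0, "dz": -3, "twist": 0, "fingers": 1}])

```text
clock: 3.63
eef_pos: [0.6091, 0.2134, 0.0155]
tool_rot: [-0.041, 0.999, -0.0, -0.001]
ft_force: [-0.1, -0.4, -1.2]
grip_width: 0.0094
grasp_force: 58.5
```

Request:
carry_out(plan=[{"dx": 0, "dy": 0, "dz": -8, "twist": 0, "fingers": 1}, {"dx": 0, "dy": 0, "dz": -18, "twist": 0, "fingers": 1}, {"dx": 0, "dy": 0, "dz": -28, "twist": 0, "fingers": 1}, {"dx": 0, "dy": 0, "dz": -37, "twist": 0, "fingers": 1}, {"dx": 0, "dy": 0, "dz": -42, "twist": 0, "fingers": 1}])

```text
clock: 4.05
eef_pos: [0.6108, 0.2141, 0.0607]
tool_rot: [-0.041, 0.999, 0.0, 0.002]
ft_force: [-0.3, 0.5, -1.1]
grip_width: 0.0092
grasp_force: 58.5
```

```bash
python3 - <<'E'
from h import *
from workcell import camera,bot
S=camera("scene");T=camera("top");o=bot.get_obs();print(o["eef_pos"],o["grasp_force"],o["joint_pos"])
s=cv2.resize(S["image"][215:315,270:390,::-1],None,fx=4,fy=4,interpolation=2)
t=cv2.resize(T["image"][135:235,180:255,::-1],None,fx=4,fy=4,interpolation=2)
cv2.imwrite("pics/c.png",np.hstack([s,t]))
E
```

```text
[0.611  0.2142 0.0604] 58.53895604610443 [ 0.3372  0.6386  0.1647  1.0934 -0.0001  0.2554]
```

View pics/c.png

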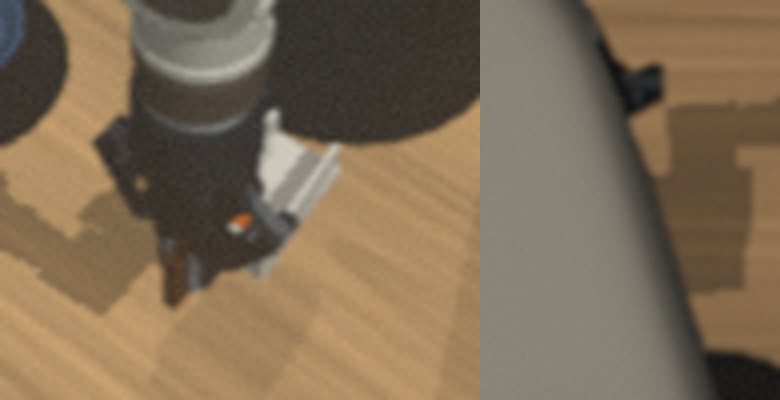

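Request:
carry_out(plan=[{"dx": 0, "dy": 0, "dz": -6, "twist": -2, "fingers": 1}, {"dx": 0, "dy": 0, "dz": -20, "twist": -7, "fingers": 1}, {"dx": 0, "dy": 0, "dz": -36, "twist": -13, "fingers": 1}, {"dx": 0, "dy": 0, "dz": -50, "twist": -19, "fingers": 1}, {"dx": 0, "dy": 0, "dz": -60, "twist": -25, "fingers": 1}])

```text
clock: 4.57
eef_pos: [0.6099, 0.2139, 0.1194]
tool_rot: [-0.259, 0.966, 0.0, 0.0]
ft_force: [0.3, -0.4, -1.0]
grip_width: 0.0097
grasp_force: 58.5
```

Request:
carry_out(plan=[{"dx": 0, "dy": 0, "dz": -3, "twist": -6, "fingers": 1}, {"dx": 0, "dy": 0, "dz": -3, "twist": -12, "fingers": 1}, {"dx": 0, "dy": 0, "dz": -3, "twist": -18, "fingers": 1}, {"dx": 0, "dy": 0, "dz": -3, "twist": -24, "fingers": 1}, {"dx": 0, "dy": 0, "dz": -3, "twist": -30, "fingers": 1}])

```text
clock: 4.98
eef_pos: [0.6093, 0.2137, 0.1208]
tool_rot: [-0.5, 0.866, 0.0, -0.001]
ft_force: [-0.8, 0.8, -1.2]
grip_width: 0.0089
grasp_force: 58.5
```

Request:
carry_out(plan=[{"dx": 0, "dy": 0, "dz": 0, "twist": -6, "fingers": 1}, {"dx": 0, "dy": 0, "dz": 0, "twist": -12, "fingers": 1}, {"dx": 0, "dy": 0, "dz": 0, "twist": -18, "fingers": 1}, {"dx": 0, "dy": 0, "dz": 0, "twist": -24, "fingers": 1}, {"dx": 0, "dy": 0, "dz": 0, "twist": -29, "fingers": 1}])

```text
clock: 5.4
eef_pos: [0.6092, 0.2137, 0.1207]
tool_rot: [-0.701, 0.713, 0.0, -0.001]
ft_force: [-0.5, -0.4, -1.8]
grip_width: 0.0093
grasp_force: 58.5
```

Request:
carry_out(plan=[{"dx": 8, "dy": 4, "dz": 0, "twist": -1, "fingers": 1}, {"dx": 24, "dy": 12, "dz": 0, "twist": -1, "fingers": 1}, {"dx": 44, "dy": 22, "dz": 0, "twist": -1, "fingers": 1}, {"dx": 64, "dy": 32, "dz": 0, "twist": -1, "fingers": 1}, {"dx": 82, "dy": 42, "dz": 0, "twist": -1, "fingers": 1}])

```text
clock: 5.82
eef_pos: [0.5648, 0.1318, 0.1207]
tool_rot: [-0.705, 0.709, 0.0, -0.001]
ft_force: [-1.1, -0.6, -0.9]
grip_width: 0.0094
grasp_force: 58.6
```

Request:
carry_out(plan=[{"dx": 10, "dy": 5, "dz": 5, "twist": 0, "fingers": 1}, {"dx": 15, "dy": 9, "dz": 15, "twist": 0, "fingers": 1}, {"dx": 17, "dy": 12, "dz": 25, "twist": 0, "fingers": 1}, {"dx": 17, "dy": 13, "dz": 31, "twist": 0, "fingers": 1}, {"dx": 17, "dy": 13, "dz": 33, "twist": 0, "fingers": 1}])

```text
clock: 6.23
eef_pos: [0.5514, 0.1156, 0.0869]
tool_rot: [-0.705, 0.709, 0.001, -0.001]
ft_force: [0.5, 0.6, -1.2]
grip_width: 0.0091
grasp_force: 58.6
```

```bash
python3 - <<'E'
from h import *
from workcell import camera,bot
S=camera("scene");T=camera("top");o=bot.get_obs();print(o["eef_pos"],o["tool_rot"],o["joint_pos"])
s=cv2.resize(S["image"][140:270,210:340,::-1],None,fx=3,fy=3,interpolation=2)
t=cv2.resize(T["image"][135:265,235:365,::-1],None,fx=3,fy=3,interpolation=2)
cv2.imwrite("pics/d.png",np.hstack([s,t]))
E
```

```text
[0.5525 0.116  0.0878] [-0.7053  0.7089  0.0004 -0.0004] [ 0.2069  0.4666 -0.0565  1.0489  0.0001 -1.3588]
```

View pics/d.png

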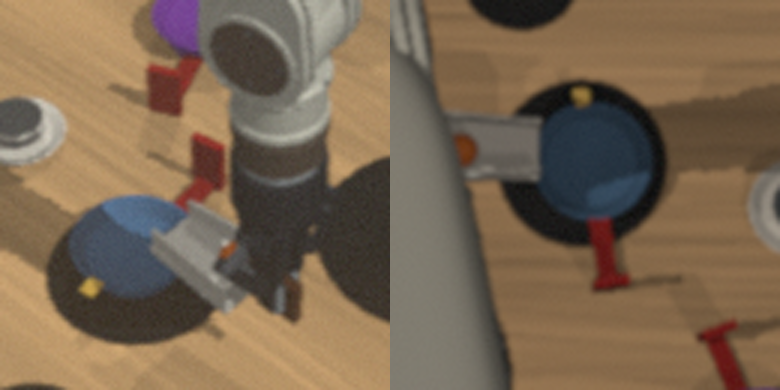

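Request:
carry_out(plan=[{"dx": 5, "dy": 0, "dz": 6, "twist": 0, "fingers": 1}, {"dx": 12, "dy": 0, "dz": 18, "twist": 0, "fingers": 1}, {"dx": 16, "dy": 0, "dz": 28, "twist": 0, "fingers": 1}, {"dx": 17, "dy": 0, "dz": 35, "twist": 0, "fingers": 1}, {"dx": 17, "dy": 0, "dz": 37, "twist": 0, "fingers": 0.9}])

```text
clock: 6.75
eef_pos: [0.5517, 0.0984, 0.0497]
tool_rot: [-0.705, 0.709, 0.001, -0.001]
ft_force: [-0.8, -0.1, -2.1]
grip_width: 0.0093
grasp_force: 58.6
```

Request:
carry_out(plan=[{"dx": 0, "dy": 0, "dz": 0, "twist": 0, "fingers": 0.85}, {"dx": 0, "dy": 0, "dz": 0, "twist": 0, "fingers": 0.8}, {"dx": 0, "dy": 0, "dz": 0, "twist": 0, "fingers": 0.78}, {"dx": 0, "dy": 0, "dz": 0, "twist": 0, "fingers": 0.765}, {"dx": 0, "dy": 0, "dz": 0, "twist": 0, "fingers": 0.765}])

```text
clock: 7.17
eef_pos: [0.5532, 0.0991, 0.0521]
tool_rot: [-0.705, 0.709, -0.0, 0.001]
ft_force: [-0.1, -0.5, -0.5]
grip_width: 0.0101
grasp_force: 0.1
```

```bash
cat > see.py <<'E'
from h import *
from workcell import camera,bot
import sys
o=bot.get_obs();print("t",o["clock"],o["eef_pos"],"gf",o["grasp_force"],"w",o["grip_width"],"F",o["ft_force"])
S=camera("scene");T=camera("top")
for n,c,bx in(("scene",S,(200,130,360,320)),("top",T,(190,130,345,240))):
    h=hsv(c);H,s,v=h[...,0],h[...,1],h[...,2]
    b=blobs((H>3)&(H<14)&(s>190)&(v>120),bx,5); print(n,"ball",[(int(a),ce) for a,ce,_,_ in b[:2]])
    w=blobs((s<45)&(v>120)&(v<256),(225,180,345,300) if n=="scene" else (235,160,300,220),20)
    print(n,"white",[(int(a),ce,st) for a,ce,st,_ in w[:2]])
if len(sys.argv)>1:
    s=cv2.resize(S["image"][140:270,210:340,::-1],None,fx=3,fy=3,interpolation=2)
    t=cv2.resize(T["image"][135:265,235:365,::-1],None,fx=3,fy=3,interpolation=2)
    cv2.imwrite(f"pics/{sys.argv[1]}.png",np.hstack([s,t]))
E
python3 see.py e
```

```text
t 7.1667 [0.5532 0.0991 0.0521] gf 0.09252324176486582 w 0.010143026560200084 F [-0.0727 -0.5277 -0.4538]
scene ball []
scene white [(336, array([273.5982, 234.2083]), array([260, 220,  29,  36], dtype=int32)), (287, array([301.1533, 188.1463]), array([284, 180,  29,  16], dtype=int32))]
top ball []
top white [(940, array([243.6872, 196.2117]), array([235, 160,  24,  60], dtype=int32)), (22, array([272.5, 184. ]), array([270, 182,   6,   5], dtype=int32))]
```

View pics/e.png

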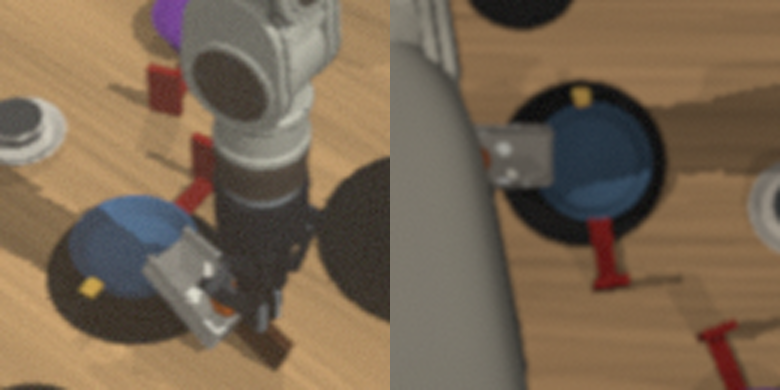

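```bash
python3 - <<'E'
from h import *
from workcell import camera
S,T=camera("scene"),camera("top")
s=lambda u,v:(210+u/3-.4,140+v/3-.4); t=lambda u,v:(235+(u-390)/3-.4,135+v/3-.4)
print("fin rear top",plane(S,[s(293,347)],.042),plane(S,[s(293,347)],.035),"fin rear bottom",plane(S,[s(272,368)],.0))
for k,p,q in(("lip -x side",t(552,187),s(183,228)),("lip +x side",t(552,125),s(147,265))):
    print(k,*tri((T,S),(p,q)))
print("back corner +x", plane(S,[s(208,347)],.0), plane(S,[s(208,347)],.01))
h=hsv(T);b=blobs((h[...,0]>95)&(h[...,0]<120)&(h[...,1]>80),(270,160,335,220))[0];print(b[1],b[2])
E
```

```text
fin rear top [[0.5544 0.1328 0.042 ]] [[0.5503 0.1293 0.035 ]] fin rear bottom [[0.5589 0.1134 0.    ]]
lip -x side [ 0.5228 -0.0207  0.0509] [np.float64(0.0022836806330380193), np.float64(0.002283680633038061)]
lip +x side [ 0.5791 -0.0168  0.0539] [np.float64(0.0024732698128908186), np.float64(0.002473269812891011)]
back corner +x [[0.5789 0.0566 0.    ]] [[0.5843 0.0621 0.01  ]]
[304.2332 188.3575] [285 168  39  41]
```

Request:
carry_out(plan=[{"dx": 0, "dy": 0, "dz": 0, "twist": 0, "fingers": 0.4}, {"dx": -8, "dy": 0, "dz": 0, "twist": 0, "fingers": 0.3}, {"dx": -19, "dy": 0, "dz": 0, "twist": 0, "fingers": 0.3}, {"dx": -19, "dy": 0, "dz": 8, "twist": 0, "fingers": 0.3}, {"dx": -19, "dy": 0, "dz": 18, "twist": 0, "fingers": 0.3}])

```text
clock: 7.78
eef_pos: [0.5537, 0.1191, 0.0335]
tool_rot: [-0.706, 0.708, -0.001, 0.001]
ft_force: [-0.2, -0.6, 0.7]
grip_width: 0.0299
grasp_force: 0.0
```

Request:
carry_out(plan=[{"dx": 0, "dy": 0, "dz": 9, "twist": 0, "fingers": 0.3}, {"dx": 0, "dy": 0, "dz": 9, "twist": 0, "fingers": 0.6}, {"dx": 0, "dy": 0, "dz": 9, "twist": 0, "fingers": 0.7}, {"dx": 0, "dy": 0, "dz": 9, "twist": 0, "fingers": 0.75}, {"dx": 0, "dy": 0, "dz": 9, "twist": 0, "fingers": 0.75}])

```text
clock: 8.2
eef_pos: [0.553, 0.1177, 0.0245]
tool_rot: [-0.705, 0.709, -0.0, 0.0]
ft_force: [1.1, -0.5, -0.8]
grip_width: 0.0106
grasp_force: 0.0
```

```bash
python3 see.py f
```

```text
t 8.2 [0.553  0.1177 0.0245] gf 0.03264400642365217 w 0.010574775965506735 F [ 1.073  -0.4758 -0.7995]
scene ball [(7, array([285.4286, 235.8571]))]
scene white [(381, array([309.7717, 196.4908]), array([291, 180,  29,  29], dtype=int32)), (326, array([273.1564, 232.6656]), array([260, 220,  25,  31], dtype=int32))]
top ball []
top white [(238, array([238.5798, 203.5756]), array([235, 179,  11,  41], dtype=int32))]
```

Request:
carry_out(plan=[{"dx": 0, "dy": 0, "dz": 0, "twist": 0, "fingers": 0.77}, {"dx": 0, "dy": 0, "dz": 0, "twist": 0, "fingers": 0.77}, {"dx": 0, "dy": 0, "dz": 0, "twist": 0, "fingers": 0.775}, {"dx": 0, "dy": 0, "dz": 0, "twist": 0, "fingers": 0.775}, {"dx": 0, "dy": 0, "dz": 0, "twist": 0, "fingers": 0.775}])

```text
clock: 8.72
eef_pos: [0.5531, 0.1178, 0.0246]
tool_rot: [-0.705, 0.709, -0.0, 0.0]
ft_force: [0.9, -1.1, 1.8]
grip_width: 0.0096
grasp_force: 9.4
```

Request:
carry_out(plan=[{"dx": 0, "dy": 0, "dz": -2, "twist": 0, "fingers": 0.775}, {"dx": 0, "dy": 0, "dz": -5, "twist": 0, "fingers": 0.775}, {"dx": 0, "dy": 0, "dz": -9, "twist": 0, "fingers": 0.775}, {"dx": 0, "dy": 0, "dz": -13, "twist": 0, "fingers": 0.775}, {"dx": 0, "dy": 0, "dz": -15, "twist": 0, "fingers": 0.775}])

```text
clock: 9.13
eef_pos: [0.553, 0.118, 0.04]
tool_rot: [-0.705, 0.709, -0.0, 0.0]
ft_force: [0.3, -1.4, -2.3]
grip_width: 0.0094
grasp_force: 9.2
```

```bash
python3 see.py g; python3 - <<'E'
import cv2,numpy as np
a=cv2.imread('pics/f.png')[:,:390];b=cv2.imread('pics/g.png')[:,:390]
cv2.imwrite('pics/fg.png',np.hstack([a,b]))
E
```

```text
t 9.1333 [0.553 0.118 0.04 ] gf 9.178060591220856 w 0.009416432817169447 F [ 0.2897 -1.3683 -2.263 ]
scene ball [(8, array([286.   , 233.625]))]
scene white [(342, array([309.1082, 193.617 ]), array([291, 180,  30,  24], dtype=int32)), (334, array([272.9251, 228.9042]), array([260, 216,  25,  32], dtype=int32))]
top ball []
top white [(407, array([239.6044, 201.3735]), array([235, 173,  15,  47], dtype=int32))]
```

View pics/fg.png

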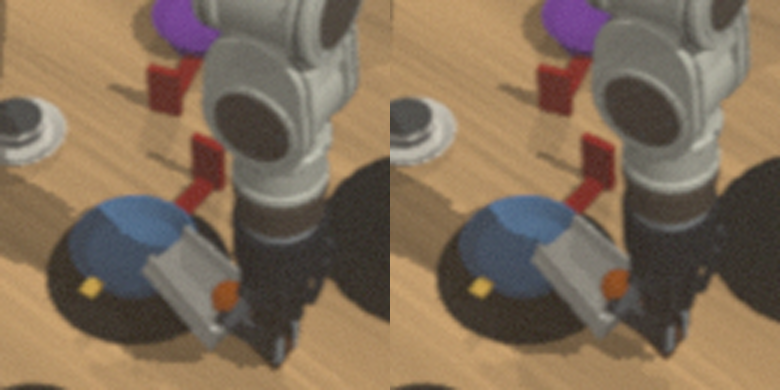

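```bash
cat > lip.py <<'E'
from h import *
import sys
def lip(im):
    h=cv2.cvtColor(im,cv2.COLOR_BGR2HSV);m=((h[...,1]<45)&(h[...,2]>105))
    b=blobs(m,(120,200,260,370),300)[0]; p=np.argwhere(b[3])[:,::-1]
    return p[np.argmin(p[:,0])],p[np.argmin(p[:,1])],p[np.argmax(p[:,1])],b[1]
if __name__=="__main__":
    for f in sys.argv[1:]: print(f,*lip(cv2.imread(f"pics/{f}.png")[:,:390]))
E
python3 lip.py e f g
```

```text
e [143 270] [188 225] [209 346] [189.4663 283.1072]
f [143 269] [186 225] [210 347] [191.3834 280.0097]
g [143 257] [185 214] [209 336] [190.8685 268.9312]
```

Request:
carry_out(plan=[{"dx": 0, "dy": 0, "dz": 0, "twist": 0, "fingers": 0.773}, {"dx": 0, "dy": 0, "dz": 0, "twist": 0, "fingers": 0.771}, {"dx": 0, "dy": 0, "dz": 0, "twist": 0, "fingers": 0.77}, {"dx": 0, "dy": 0, "dz": 0, "twist": 0, "fingers": 0.77}, {"dx": 0, "dy": 0, "dz": 0, "twist": 0, "fingers": 0.77}])

```text
clock: 9.65
eef_pos: [0.5527, 0.1178, 0.0392]
tool_rot: [-0.705, 0.709, 0.0, -0.0]
ft_force: [0.6, -0.6, -1.4]
grip_width: 0.0097
grasp_force: 6.9
```

```bash
python3 see.py i; python3 lip.py i
```

```text
t 9.65 [0.5527 0.1178 0.0392] gf 6.881876662373543 w 0.00970895427086982 F [ 0.6023 -0.5851 -1.4191]
scene ball [(5, array([286.2, 234.8]))]
scene white [(351, array([309.2792, 193.4017]), array([290, 180,  31,  24], dtype=int32)), (319, array([273.3229, 232.3605]), array([260, 221,  25,  28], dtype=int32))]
top ball []
top white [(407, array([239.6093, 201.3784]), array([235, 174,  14,  46], dtype=int32))]
i [144 270] [184 223] [213 344] [191.9654 278.4307]
```

Request:
carry_out(plan=[{"dx": 0, "dy": 0, "dz": -2, "twist": 0, "fingers": 0.77}, {"dx": 0, "dy": 0, "dz": -5, "twist": 0, "fingers": 0.77}, {"dx": 0, "dy": 0, "dz": -9, "twist": 0, "fingers": 0.77}, {"dx": 0, "dy": 0, "dz": -13, "twist": 0, "fingers": 0.77}, {"dx": 0, "dy": 0, "dz": -15, "twist": 0, "fingers": 0.77}])

```text
clock: 10.17
eef_pos: [0.5533, 0.118, 0.0553]
tool_rot: [-0.705, 0.709, -0.0, 0.001]
ft_force: [0.2, -0.2, -1.2]
grip_width: 0.0098
grasp_force: 6.7
```

```bash
python3 see.py j; python3 lip.py j
```

```text
t 10.1667 [0.5533 0.118  0.0553] gf 6.726992726325989 w 0.009803434367708613 F [ 0.2429 -0.1839 -1.2206]
scene ball []
scene white [(308, array([308.5065, 190.4643]), array([291, 180,  29,  19], dtype=int32)), (299, array([273.7258, 232.1304]), array([260, 221,  26,  26], dtype=int32))]
top ball []
top white [(509, array([240.3988, 199.9175]), array([235, 171,  16,  49], dtype=int32))]
j [145 273] [186 226] [216 341] [193.0697 279.4736]
```

Request:
carry_out(plan=[{"dx": 0, "dy": 0, "dz": -3, "twist": 0, "fingers": 0.77}, {"dx": 0, "dy": 0, "dz": -7, "twist": 0, "fingers": 0.77}, {"dx": 0, "dy": 0, "dz": -11, "twist": 0, "fingers": 0.77}, {"dx": 0, "dy": 0, "dz": -15, "twist": 0, "fingers": 0.77}, {"dx": 0, "dy": 0, "dz": -18, "twist": 0, "fingers": 0.77}])

```text
clock: 10.68
eef_pos: [0.553, 0.1179, 0.0729]
tool_rot: [-0.705, 0.709, -0.0, 0.0]
ft_force: [1.0, -0.5, -0.7]
grip_width: 0.0096
grasp_force: 6.7
```

```bash
python3 see.py k; python3 lip.py k
```

```text
t 10.6833 [0.553  0.1179 0.0729] gf 6.656476780772209 w 0.009550566585240854 F [ 0.9938 -0.4508 -0.6921]
scene ball []
scene white [(285, array([275.5018, 233.3333]), array([261, 222,  27,  30], dtype=int32)), (265, array([307.1094, 186.4264]), array([290, 180,  30,  14], dtype=int32))]
top ball []
top white [(598, array([241.0017, 198.7709]), array([235, 166,  18,  54], dtype=int32))]
k [148 259] [186 229] [220 336] [197.3909 280.6562]
```

Request:
carry_out(plan=[{"dx": 1, "dy": 0, "dz": -4, "twist": 0, "fingers": 0.77}, {"dx": 2, "dy": 0, "dz": -8, "twist": 0, "fingers": 0.77}, {"dx": 3, "dy": 0, "dz": -12, "twist": 0, "fingers": 0.77}, {"dx": 4, "dy": 0, "dz": -16, "twist": 0, "fingers": 0.77}, {"dx": 5, "dy": 0, "dz": -20, "twist": 0, "fingers": 0.77}])

```text
clock: 11.2
eef_pos: [0.5528, 0.1127, 0.0928]
tool_rot: [-0.705, 0.709, -0.0, 0.0]
ft_force: [0.4, -0.3, -1.7]
grip_width: 0.0097
grasp_force: 6.6
```

```bash
python3 see.py l; python3 lip.py l
```

```text
t 11.2 [0.5528 0.1127 0.0928] gf 6.634154096245766 w 0.009691603671061115 F [ 0.4005 -0.3195 -1.6758]
scene ball [(12, array([280.3333, 230.3333]))]
scene white [(211, array([276.3175, 233.9763]), array([261, 222,  30,  28], dtype=int32)), (122, array([302.6639, 182.0164]), array([289, 180,  28,   6], dtype=int32))]
top ball [(6, array([268.8333, 188.8333]))]
top white [(798, array([242.3797, 196.7632]), array([235, 160,  21,  60], dtype=int32))]
l [150 259] [188 229] [223 328] [197.8022 280.9446]
```

Request:
carry_out(plan=[{"dx": 0, "dy": 0, "dz": -2, "twist": 0, "fingers": 0.77}, {"dx": 0, "dy": 0, "dz": -4, "twist": 0, "fingers": 0.77}, {"dx": 0, "dy": 0, "dz": -6, "twist": 0, "fingers": 0.77}, {"dx": 1, "dy": 0, "dz": -8, "twist": 0, "fingers": 0.77}, {"dx": 1, "dy": 0, "dz": -8, "twist": 0, "fingers": 0.77}])

```text
clock: 11.72
eef_pos: [0.553, 0.1118, 0.1008]
tool_rot: [-0.705, 0.709, -0.0, 0.0]
ft_force: [0.5, -0.3, -1.5]
grip_width: 0.01
grasp_force: 6.6
```

```bash
python3 see.py m; python3 lip.py m
```

```text
t 11.7167 [0.553  0.1118 0.1008] gf 6.644253060221672 w 0.009967424775422817 F [ 0.4621 -0.3168 -1.4632]
scene ball []
scene white [(270, array([277.5296, 232.3481]), array([259, 222,  31,  25], dtype=int32)), (57, array([227.193 , 184.4035]), array([225, 180,   6,  12], dtype=int32))]
top ball []
top white [(830, array([242.4988, 196.1434]), array([235, 160,  21,  60], dtype=int32)), (23, array([277.3913, 181.5652]), array([275, 180,   6,   4], dtype=int32))]
m [146 256] [188 225] [222 321] [199.6333 276.3858]
```

```bash
cat > ball.py <<'E'
from h import *
from workcell import camera
S,T=camera("scene"),camera("top");r=[]
for n,c,bx in(("scene",S,(200,180,360,320)),("top",T,(220,150,345,225))):
    h=hsv(c);H,s,v=h[...,0],h[...,1],h[...,2]
    b=blobs((H>=2)&(H<16)&(s>165)&(v>70),bx,6);print(n,[(int(a),ce) for a,ce,_,_ in b[:3]])
    if b:r.append(b[0][1])
    k=blobs((H>95)&(H<120)&(s>80),bx)[0];print("blue",k[0],k[1],k[2])
if len(r)==2:print(*tri((S,T),r))
cv2.imwrite("pics/q.png",np.hstack([cv2.resize(S["image"][140:270,210:340,::-1],None,fx=3,fy=3),cv2.resize(T["image"][135:265,235:365,::-1],None,fx=3,fy=3)]))
E
python3 ball.py
```

```text
scene [(67, array([249.1791, 217.806 ])), (50, array([274.84, 203.96])), (16, array([279.25  , 187.3125]))]
blue 149 [256.4832 209.8121] [244 206  26  11]
top [(64, array([302.2344, 188.9531])), (15, array([308.3333, 218.2   ])), (13, array([303.7692, 219.5385]))]
blue 1041 [303.2824 188.292 ] [285 169  38  40]
[ 0.5532 -0.0647  0.0337] [np.float64(0.007977277087749823), np.float64(0.007977277087749767)]
```

Request:
carry_out(plan=[{"dx": 0, "dy": 0, "dz": 0, "twist": 0, "fingers": 0.78}, {"dx": 0, "dy": 0, "dz": 0, "twist": 0, "fingers": 0.8}, {"dx": 0, "dy": 0, "dz": -3, "twist": 0, "fingers": 0.82}, {"dx": 0, "dy": 0, "dz": -10, "twist": 0, "fingers": 0.82}, {"dx": 0, "dy": 0, "dz": -20, "twist": 0, "fingers": 0.82}])

```text
clock: 12.33
eef_pos: [0.5521, 0.1117, 0.1202]
tool_rot: [-0.705, 0.709, 0.001, -0.001]
ft_force: [0.2, 0.5, -1.5]
grip_width: 0.0092
grasp_force: 52.8
```

```bash
python3 ball.py
```

```text
scene [(70, array([248.8571, 217.2   ])), (46, array([274.5652, 204.1087])), (17, array([278.7059, 187.1765]))]
blue 138 [257.8333 209.8986] [244 206  27  14]
top [(64, array([308.0469, 187.7656])), (24, array([305.6667, 220.625 ])), (6, array([308.    , 215.8333]))]
blue 1042 [302.3743 188.477 ] [284 168  39  41]
[ 0.5531 -0.0763  0.0287] [np.float64(0.000935558910041631), np.float64(0.0009355589100416637)]
```

Request:
carry_out(plan=[{"dx": -3, "dy": 0, "dz": -8, "twist": 0, "fingers": 0.82}, {"dx": -8, "dy": 0, "dz": -12, "twist": 0, "fingers": 0.82}, {"dx": -14, "dy": 0, "dz": -12, "twist": 0, "fingers": 0.82}, {"dx": -18, "dy": 0, "dz": -12, "twist": 0, "fingers": 0.82}, {"dx": -20, "dy": 0, "dz": -12, "twist": 0, "fingers": 0.82}])

```text
clock: 12.85
eef_pos: [0.5527, 0.1328, 0.1321]
tool_rot: [-0.706, 0.709, 0.0, -0.0]
ft_force: [-0.8, 0.2, -1.6]
grip_width: 0.0088
grasp_force: 52.8
```

```bash
python3 ball.py; python3 ball.py | tail -3
```

```text
scene [(66, array([252.4697, 220.0152])), (46, array([275.1304, 203.8478])), (18, array([279.    , 187.2778]))]
blue 179 [256.4413 210.4804] [243 206  27  15]
top [(64, array([305.1719, 188.1719])), (13, array([308.5385, 219.0769])), (12, array([304.1667, 220.0833]))]
blue 1113 [301.5355 188.2561] [281 168  42  41]
[ 0.5517 -0.0669  0.0235] [np.float64(0.0008465542018545704), np.float64(0.0008465542018545577)]
top [(62, array([304.0968, 188.2742])), (22, array([307.8636, 219.3182])), (11, array([303.9091, 220.3636]))]
blue 1112 [301.6835 188.3633] [282 168  41  41]
[ 0.5526 -0.0657  0.0264] [np.float64(0.001824471476991979), np.float64(0.0018244714769920204)]
```

Request:
carry_out(plan=[{"dx": -15, "dy": 0, "dz": 0, "twist": 0, "fingers": 0.82}, {"dx": -40, "dy": 0, "dz": 0, "twist": 0, "fingers": 0.82}, {"dx": -70, "dy": 0, "dz": 0, "twist": 0, "fingers": 0.82}, {"dx": -100, "dy": 0, "dz": 0, "twist": 0, "fingers": 0.82}, {"dx": -125, "dy": 0, "dz": 0, "twist": 0, "fingers": 0.82}])

```text
clock: 13.47
eef_pos: [0.5534, 0.2583, 0.1321]
tool_rot: [-0.705, 0.709, 0.0, 0.0]
ft_force: [0.6, -0.1, -0.6]
grip_width: 0.0096
grasp_force: 52.8
```

Request:
carry_out(plan=[{"dx": 0, "dy": 0, "dz": 10, "twist": 0, "fingers": 0.82}, {"dx": 0, "dy": 0, "dz": 28, "twist": 0, "fingers": 0.82}, {"dx": 0, "dy": 0, "dz": 44, "twist": 0, "fingers": 0.82}, {"dx": 0, "dy": 0, "dz": 48, "twist": 0, "fingers": 0.8}, {"dx": 0, "dy": 0, "dz": 50, "twist": 0, "fingers": 0.79}])

```text
clock: 13.88
eef_pos: [0.5523, 0.2557, 0.0806]
tool_rot: [-0.705, 0.709, 0.001, -0.002]
ft_force: [0.6, -0.1, -0.2]
grip_width: 0.0094
grasp_force: 38.8
```

```bash
python3 ball.py; python3 - <<'E'
from h import *
from workcell import camera
S,T=camera("scene"),camera("top")
cv2.imwrite("pics/r.png",np.hstack([cv2.resize(S["image"][190:350,250:410,::-1],None,fx=2.4,fy=2.4),cv2.resize(T["image"][120:280,180:340,::-1],None,fx=2.4,fy=2.4)]))
E
```

```text
scene [(67, array([254.1493, 221.1493])), (50, array([274.64, 204.02])), (19, array([279.1579, 187.4737]))]
blue 292 [258.2637 214.4178] [243 206  28  23]
top [(59, array([301.9322, 188.5254])), (14, array([308.2857, 219.6429])), (13, array([303.8462, 219.3077]))]
blue 1117 [301.9463 188.2462] [282 168  41  41]
[ 0.5514 -0.0586  0.0245] [np.float64(0.0006744851505434687), np.float64(0.0006744851505433842)]
```

View pics/r.png

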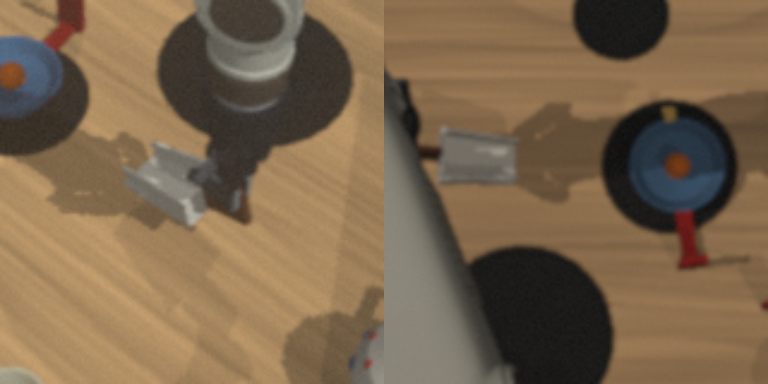

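Request:
carry_out(plan=[{"dx": 0, "dy": 0, "dz": 2, "twist": 0, "fingers": 0.78}, {"dx": 0, "dy": 0, "dz": 6, "twist": 0, "fingers": 0.775}, {"dx": 0, "dy": 0, "dz": 12, "twist": 0, "fingers": 0.772}, {"dx": 0, "dy": 0, "dz": 18, "twist": 0, "fingers": 0.772}, {"dx": 0, "dy": 0, "dz": 24, "twist": 0, "fingers": 0.772}])

```text
clock: 14.5
eef_pos: [0.5535, 0.2571, 0.0579]
tool_rot: [-0.705, 0.709, 0.0, 0.0]
ft_force: [1.1, 0.8, 1.5]
grip_width: 0.0101
grasp_force: 10.2
```

Request:
carry_out(plan=[{"dx": 0, "dy": 0, "dz": 6, "twist": 0, "fingers": 0.772}, {"dx": 0, "dy": 0, "dz": 12, "twist": 0, "fingers": 0.772}, {"dx": 0, "dy": 0, "dz": 17, "twist": 0, "fingers": 0.772}, {"dx": 0, "dy": 0, "dz": 20, "twist": 0, "fingers": 0.772}, {"dx": 0, "dy": 0, "dz": 22, "twist": 0, "fingers": 0.772}])

```text
clock: 14.92
eef_pos: [0.5532, 0.2568, 0.0356]
tool_rot: [-0.705, 0.709, 0.0, -0.0]
ft_force: [-0.7, 1.1, 1.4]
grip_width: 0.0102
grasp_force: 10.1
```

Request:
carry_out(plan=[{"dx": 0, "dy": 0, "dz": 2, "twist": 0, "fingers": 0.76}, {"dx": 0, "dy": 0, "dz": 2, "twist": 0, "fingers": 0.7}, {"dx": 0, "dy": 0, "dz": 2, "twist": 0, "fingers": 0.5}, {"dx": 0, "dy": 0, "dz": 2, "twist": 0, "fingers": 0.3}, {"dx": 0, "dy": 0, "dz": 2, "twist": 0, "fingers": 0.2}])

```text
clock: 15.33
eef_pos: [0.5536, 0.2568, 0.0345]
tool_rot: [-0.705, 0.709, -0.0, 0.0]
ft_force: [0.2, -0.3, -0.5]
grip_width: 0.0343
grasp_force: 0.0
```

Request:
carry_out(plan=[{"dx": 0, "dy": 0, "dz": -10, "twist": 0, "fingers": 0}, {"dx": 0, "dy": 0, "dz": -40, "twist": 0, "fingers": -0.5}, {"dx": 0, "dy": 0, "dz": -80, "twist": 0, "fingers": -1}, {"dx": 0, "dy": 0, "dz": -120, "twist": 0, "fingers": -1}, {"dx": 0, "dy": 0, "dz": -140, "twist": 0, "fingers": -1}])

```text
clock: 15.75
eef_pos: [0.5555, 0.2578, 0.1809]
tool_rot: [-0.705, 0.709, -0.001, 0.004]
ft_force: [1.7, 0.1, 0.6]
grip_width: 0.0856
grasp_force: 0.0
```

```bash
python3 ball.py; python3 - <<'E'
from h import *
from workcell import camera
S,T=camera("scene"),camera("top")
cv2.imwrite("pics/u.png",np.hstack([cv2.resize(S["image"][190:350,250:410,::-1],None,fx=2.4,fy=2.4),cv2.resize(T["image"][120:280,180:340,::-1],None,fx=2.4,fy=2.4)]))
h=hsv(S);m=blobs((h[...,1]<45)&(h[...,2]>120),(290,235,345,295))[0];p=np.argwhere(m[3])[:,::-1]
print("white",m[0],m[1],m[2],p[p[:,0].argmin()],p[p[:,0].argmax()],p[p[:,1].argmin()],p[p[:,1].argmax()])
f=blobs((h[...,2]<95)&((h[...,0]<20)|(h[...,0]>170))&(h[...,1]>60),(320,240,380,310));print([(a,c,s) for a,c,s,_ in f[:3]])
E
```

```text
scene [(71, array([254.507, 220.831])), (43, array([274.5581, 204.3721])), (15, array([278.3333, 186.9333]))]
blue 318 [255.6698 213.9591] [239 206  31  23]
top [(66, array([301.6667, 188.6212])), (21, array([304.0952, 218.8095])), (15, array([308.4667, 218.8   ]))]
blue 1111 [301.9235 188.2799] [282 168  41  40]
[ 0.5508 -0.0577  0.026 ] [np.float64(0.0006449238247906671), np.float64(0.0006449238247905143)]
white 617 [320.7407 270.3258] [301 253  41  38] [301 263] [341 269] [312 253] [324 290]
[(np.int32(242), array([362.3058, 244.8884]), array([343, 240,  37,  11], dtype=int32)), (np.int32(209), array([341.5646, 284.0431]), array([333, 274,  18,  21], dtype=int32)), (np.int32(79), array([331.4684, 246.3038]), array([326, 240,  12,  18], dtype=int32))]
```

Request:
carry_out(plan=[{"dx": 25, "dy": 9, "dz": 0, "twist": 6, "fingers": -1}, {"dx": 60, "dy": 22, "dz": 0, "twist": 13, "fingers": -1}, {"dx": 95, "dy": 35, "dz": 0, "twist": 20, "fingers": -1}, {"dx": 130, "dy": 48, "dz": 0, "twist": 27, "fingers": -1}, {"dx": 165, "dy": 61, "dz": 0, "twist": 34, "fingers": -1}])

```text
clock: 16.37
eef_pos: [0.4893, 0.0906, 0.1724]
tool_rot: [-0.465, 0.885, 0.001, -0.002]
ft_force: [1.0, -1.0, 0.3]
grip_width: 0.0856
grasp_force: 0.0
```

Request:
carry_out(plan=[{"dx": 0, "dy": 0, "dz": 0, "twist": 7, "fingers": -1}, {"dx": 0, "dy": 0, "dz": 0, "twist": 14, "fingers": -1}, {"dx": 0, "dy": 0, "dz": 0, "twist": 21, "fingers": -1}, {"dx": 0, "dy": 0, "dz": 0, "twist": 28, "fingers": -1}, {"dx": 0, "dy": 0, "dz": 0, "twist": 35, "fingers": -1}])

```text
clock: 16.78
eef_pos: [0.4902, 0.0916, 0.1726]
tool_rot: [-0.176, 0.984, -0.0, -0.002]
ft_force: [0.1, 0.2, 0.9]
grip_width: 0.0854
grasp_force: 0.0
```

Request:
carry_out(plan=[{"dx": 0, "dy": 0, "dz": 0, "twist": 7, "fingers": -1}, {"dx": 0, "dy": 0, "dz": 0, "twist": 14, "fingers": -1}, {"dx": 0, "dy": 0, "dz": 0, "twist": 21, "fingers": -1}, {"dx": 0, "dy": 0, "dz": 0, "twist": 28, "fingers": -1}, {"dx": 0, "dy": 0, "dz": 0, "twist": 35, "fingers": -1}])

```text
clock: 17.2
eef_pos: [0.4901, 0.0919, 0.1725]
tool_rot: [0.128, 0.992, -0.001, -0.002]
ft_force: [-0.6, 0.6, 0.2]
grip_width: 0.0853
grasp_force: 0.0
```

Request:
carry_out(plan=[{"dx": 0, "dy": 0, "dz": 0, "twist": 7, "fingers": -1}, {"dx": 0, "dy": 0, "dz": 0, "twist": 14, "fingers": -1}, {"dx": 0, "dy": 0, "dz": 0, "twist": 21, "fingers": -1}, {"dx": 0, "dy": 0, "dz": 0, "twist": 28, "fingers": -1}, {"dx": 0, "dy": 0, "dz": 0, "twist": 35, "fingers": -1}])

```text
clock: 17.62
eef_pos: [0.4901, 0.0919, 0.1725]
tool_rot: [0.42, 0.908, -0.001, -0.002]
ft_force: [0.8, 0.0, -0.3]
grip_width: 0.0854
grasp_force: 0.0
```

Request:
carry_out(plan=[{"dx": 0, "dy": 0, "dz": 0, "twist": 7, "fingers": -1}, {"dx": 0, "dy": 0, "dz": 0, "twist": 14, "fingers": -1}, {"dx": 0, "dy": 0, "dz": 0, "twist": 21, "fingers": -1}, {"dx": 0, "dy": 0, "dz": 0, "twist": 28, "fingers": -1}, {"dx": 0, "dy": 0, "dz": 0, "twist": 33, "fingers": -1}])

```text
clock: 18.03
eef_pos: [0.4901, 0.0919, 0.1725]
tool_rot: [0.66, 0.751, -0.002, -0.001]
ft_force: [-0.4, 0.6, 0.2]
grip_width: 0.0852
grasp_force: 0.0
```

```bash
python3 ball.py; python3 - <<'E'
from h import *
from workcell import camera,bot
S,T=camera("scene"),camera("top")
o=bot.get_obs();M=R.from_quat(o["tool_rot"]).as_matrix();print(o["eef_pos"],o["joint_pos"],"tool x",M[:,0],"y",M[:,1])
print("lip+x",plane(S,[(301,263)],.022),"lip-x",plane(S,[(312,253)],.022),"back bottom",plane(S,[(324,290)],0))
for n,c,b in(("T",T,(295,200,320,238)),("S",S,(262,180,292,215))):
    h=hsv(c);m=blobs(((h[...,0]<8)|(h[...,0]>170))&(h[...,1]>140),b)[0]
    p=np.argwhere(m[3])[:,::-1];print(n,m[0],m[1],m[2],"low",p[p[:,1]>=p[:,1].max()-1].mean(0),"left",p[p[:,0].argmin()],"right",p[p[:,0].argmax()],"top",p[p[:,1].argmin()])
h=hsv(T);m=blobs((h[...,1]<60)&(h[...,2]>110),(190,160,290,210));print([(a,c,s) for a,c,s,_ in m[:3]])
g=blobs((h[...,0]>14)&(h[...,0]<28)&(h[...,1]>130)&(h[...,2]>130),(290,158,308,175));print("brass",[(a,c) for a,c,_,_ in g[:1]], g and plane(T,[g[0][1]],.031))
cv2.imwrite("pics/v.png",np.hstack([cv2.resize(S["image"][170:330,225:385,::-1],None,fx=2.4,fy=2.4),cv2.resize(T["image"][120:280,180:340,::-1],None,fx=2.4,fy=2.4)]))
E
```

```text
scene [(74, array([254.5405, 221.1081])), (43, array([275.186 , 204.3023])), (15, array([280.2   , 187.5333]))]
blue 310 [258.1258 215.471 ] [244 206  27  28]
top [(62, array([301.8226, 188.8065])), (13, array([303.6154, 218.6154])), (12, array([308.4167, 219.3333]))]
blue 1119 [301.8427 188.0357] [282 168  40  41]
[ 0.5505 -0.0582  0.0243] [np.float64(0.0005394545528744606), np.float64(0.00053945455287452)]
[0.4907 0.092  0.1732] [ 0.1853  0.2746 -0.1046  1.1942 -0.      1.6196] tool x [-0.1361  0.9907 -0.0001] y [ 0.9907  0.1361 -0.0026]
lip+x [[0.5718 0.1271 0.022 ]] lip-x [[0.5291 0.1272 0.022 ]] back bottom [[0.5839 0.2136 0.    ]]
T 184 [306.4076 219.5054] [300 208  15  24] low [306.6364 230.1818] left [300 210] right [314 227] top [305 208]
S 180 [277.5389 197.8556] [269 185  16  26] low [273.   209.25] left [269 206] right [284 189] top [275 185]
[(np.int32(2241), array([226.6524, 185.4476]), array([198, 160,  60,  50], dtype=int32)), (np.int32(114), array([253.5263, 172.9561]), array([250, 160,   8,  27], dtype=int32))]
brass [(np.int32(16), array([298.5   , 166.8125]))] [[ 0.6141 -0.0478  0.031 ]]
```

Request:
carry_out(plan=[{"dx": -25, "dy": -13, "dz": 0, "twist": 0, "fingers": 0}, {"dx": -60, "dy": -31, "dz": 0, "twist": 0, "fingers": 0}, {"dx": -95, "dy": -49, "dz": 0, "twist": -0.5, "fingers": 0}, {"dx": -130, "dy": -67, "dz": 0, "twist": -0.5, "fingers": 0}, {"dx": -157, "dy": -81, "dz": 5, "twist": -0.5, "fingers": 0}])

```text
clock: 18.65
eef_pos: [0.4314, -0.0762, 0.1696]
tool_rot: [0.654, 0.756, -0.0, 0.0]
ft_force: [0.2, -0.1, 0.5]
grip_width: 0.0429
grasp_force: 0.0
```

Request:
carry_out(plan=[{"dx": 0, "dy": 0, "dz": 15, "twist": 0, "fingers": 0}, {"dx": 0, "dy": 0, "dz": 40, "twist": 0, "fingers": 0}, {"dx": 0, "dy": 0, "dz": 65, "twist": 0, "fingers": 0}, {"dx": 0, "dy": 0, "dz": 80, "twist": 0, "fingers": 0}, {"dx": 0, "dy": 0, "dz": 85, "twist": 0, "fingers": 0}])

```text
clock: 19.07
eef_pos: [0.4297, -0.074, 0.0816]
tool_rot: [0.654, 0.756, -0.001, -0.002]
ft_force: [0.1, 0.6, 0.1]
grip_width: 0.0426
grasp_force: 0.0
```

```bash
python3 - <<'E'
from h import *
from workcell import camera,bot
S,T=camera("scene"),camera("top")
o=bot.get_obs();M=R.from_quat(o["tool_rot"]).as_matrix();print(o["eef_pos"],"tool y",M[:,1],o["grip_width"])
cv2.imwrite("pics/w.png",np.hstack([cv2.resize(S["image"][160:250,220:310,::-1],None,fx=4.4,fy=4.4),cv2.resize(T["image"][155:245,260:350,::-1],None,fx=4.4,fy=4.4)]))
E
```

```text
[ 0.4312 -0.0741  0.0833] tool y [ 0.9896  0.1435 -0.003 ] 0.04249378956087057
```

View pics/w.png

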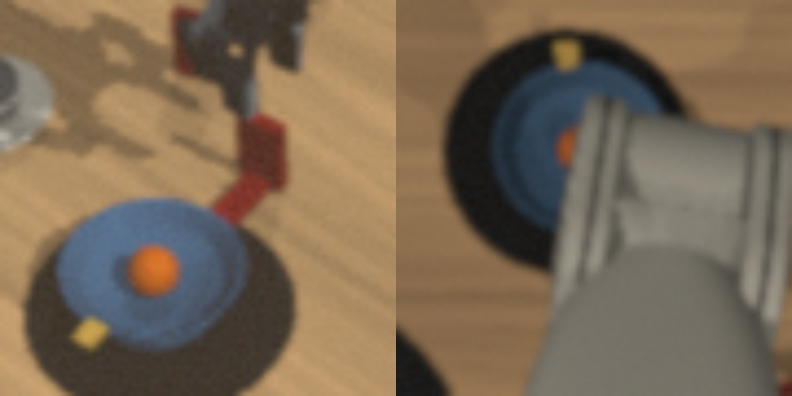

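Request:
carry_out(plan=[{"dx": 0, "dy": 0, "dz": 12, "twist": 0, "fingers": 0}, {"dx": 0, "dy": 0, "dz": 30, "twist": 0, "fingers": 0}, {"dx": 0, "dy": 0, "dz": 48, "twist": 0, "fingers": 0}, {"dx": 0, "dy": 0, "dz": 60, "twist": 0, "fingers": 0}, {"dx": 0, "dy": 0, "dz": 65, "twist": 0, "fingers": 0.2}])

```text
clock: 19.58
eef_pos: [0.4324, -0.0741, 0.019]
tool_rot: [0.654, 0.756, -0.0, -0.0]
ft_force: [-0.9, 0.2, 0.6]
grip_width: 0.0346
grasp_force: 0.0
```

Request:
carry_out(plan=[{"dx": 0, "dy": 0, "dz": 0, "twist": 0, "fingers": 0.5}, {"dx": 0, "dy": 0, "dz": 0, "twist": 0, "fingers": 0.6}, {"dx": 0, "dy": 0, "dz": 0, "twist": 0, "fingers": 0.66}, {"dx": 0, "dy": 0, "dz": 0, "twist": 0, "fingers": 0.7}, {"dx": 0, "dy": 0, "dz": 0, "twist": 0, "fingers": 0.73}])

```text
clock: 20.0
eef_pos: [0.433, -0.0744, 0.0201]
tool_rot: [0.655, 0.756, 0.0, 0.001]
ft_force: [0.1, 0.1, -0.7]
grip_width: 0.0116
grasp_force: 0.0
```

Request:
carry_out(plan=[{"dx": 0, "dy": 0, "dz": 0, "twist": 0, "fingers": 0.76}, {"dx": 0, "dy": 0, "dz": 0, "twist": 0, "fingers": 0.78}, {"dx": 0, "dy": 0, "dz": 0, "twist": 0, "fingers": 0.85}, {"dx": 0, "dy": 0, "dz": 0, "twist": 0, "fingers": 1}, {"dx": 0, "dy": 0, "dz": 0, "twist": 0, "fingers": 1}])

```text
clock: 20.42
eef_pos: [0.4327, -0.0743, 0.0198]
tool_rot: [0.655, 0.756, 0.0, 0.0]
ft_force: [-1.8, -0.3, 6.1]
grip_width: 0.0094
grasp_force: 59.4
```

```bash
python3 ball.py
```

```text
scene [(76, array([254.3289, 221.0132])), (51, array([274.4902, 204.7059]))]
blue 474 [248.616  216.8481] [233 206  37  29]
top [(13, array([298.4615, 187.2308]))]
blue 732 [298.75   183.2117] [282 168  42  39]
[ 0.5549 -0.0501  0.034 ] [np.float64(0.003189964942799899), np.float64(0.0031899649427999206)]
```

Request:
carry_out(plan=[{"dx": 0, "dy": 0, "dz": -1, "twist": 0, "fingers": 1}, {"dx": 0, "dy": 0, "dz": -3, "twist": 0, "fingers": 1}, {"dx": 0, "dy": 0, "dz": -5, "twist": 0, "fingers": 1}, {"dx": 0, "dy": 0, "dz": -7, "twist": 0, "fingers": 1}, {"dx": 0, "dy": 0, "dz": -8, "twist": 0, "fingers": 1}])

```text
clock: 20.93
eef_pos: [0.4323, -0.0743, 0.0274]
tool_rot: [0.655, 0.756, -0.0, -0.0]
ft_force: [-0.6, -0.2, -1.4]
grip_width: 0.0092
grasp_force: 58.5
```

```bash
cat > d.py <<'E'
from h import *
from workcell import camera,bot
S=camera("scene");o=bot.get_obs();print(o["eef_pos"],o["grasp_force"],o["ft_torque"])
h=hsv(S);H,s,v=h[...,0],h[...,1],h[...,2];bx=(200,130,300,260)
b=blobs((H>=2)&(H<16)&(s>165)&(v>70),bx)[0];g=blobs((H>14)&(H<28)&(s>130)&(v>130),(200,150,275,245))
B=(H>95)&(H<125)&(s>80)
k=blobs(B,bx)[0];m=(k[3]|b[3]);ct=cv2.convexHull(np.argwhere(m)[:,::-1].astype(np.int32));e=cv2.fitEllipse(ct)
print("ball",b[0],b[1],"brass",[(a,c) for a,c,_,_ in g[:2]],"rim",e)
E
python3 d.py
```

```text
[ 0.4324 -0.0743  0.0275] 58.4691059589386 [-0.0383  0.1609  0.0197]
ball 80 [254.2125 219.2875] brass [(np.int32(28), array([239.3214, 233.6071]))] rim ((251.59559631347656, 218.26690673828125), (29.63595962524414, 35.72609329223633), 67.45479583740234)
```

Request:
carry_out(plan=[{"dx": 0, "dy": 0, "dz": -3, "twist": 0, "fingers": 1}, {"dx": 0, "dy": 0, "dz": -9, "twist": 0, "fingers": 1}, {"dx": 0, "dy": 0, "dz": -16, "twist": 0, "fingers": 1}, {"dx": 0, "dy": 0, "dz": -24, "twist": 0, "fingers": 1}, {"dx": 0, "dy": 0, "dz": -32, "twist": 0, "fingers": 1}])

```text
clock: 21.4
eef_pos: [0.4326, -0.0743, 0.0603]
tool_rot: [0.655, 0.756, 0.0, 0.0]
ft_force: [0.2, 0.3, -0.5]
grip_width: 0.0091
grasp_force: 58.4
```

Request:
carry_out(plan=[{"dx": 0, "dy": 0, "dz": -8, "twist": 0, "fingers": 1}, {"dx": 0, "dy": 0, "dz": -15, "twist": 0, "fingers": 1}, {"dx": 0, "dy": 0, "dz": -20, "twist": 0, "fingers": 1}, {"dx": 0, "dy": 0, "dz": -23, "twist": 0, "fingers": 1}, {"dx": 0, "dy": 0, "dz": -24, "twist": 0, "fingers": 1}])

```text
clock: 21.82
eef_pos: [0.4328, -0.0743, 0.084]
tool_rot: [0.655, 0.756, 0.0, 0.0]
ft_force: [-0.2, -0.4, -1.4]
grip_width: 0.0092
grasp_force: 58.6
```

```bash
python3 d.py; python3 ball.py; python3 - <<'E'
from h import *
from workcell import camera
S,T=camera("scene"),camera("top")
r=[]
for c,bx in((S,(200,150,275,245)),(T,(280,140,312,185))):
    h=hsv(c);g=blobs((h[...,0]>14)&(h[...,0]<28)&(h[...,1]>130)&(h[...,2]>130),bx);r.append(g[0][1])
print(tri((S,T),r))
# teapot centre: widest circle of body, two views of lid knob region
h=hsv(T);m=blobs((h[...,1]<70)&(h[...,2]>110),(80,145,145,205))[0];print("teapot",m[0],m[1],m[2],plane(T,[m[1]],.06))
E
```

```text
[ 0.4326 -0.0743  0.0838] 58.6445814371109 [-0.003   0.1572  0.0138]
ball 81 [252.8272 204.8395] brass [(np.int32(31), array([237.1935, 219.2903]))] rim ((250.38111877441406, 203.9783172607422), (29.95978355407715, 37.95429611206055), 69.6598129272461)
scene [(84, array([252.7619, 205.0952])), (45, array([273.6667, 188.6222]))]
blue 610 [248.8311 202.4459] [232 189  37  32]
top [(11, array([299.0909, 183.2727]))]
blue 717 [297.6025 179.311 ] [282 164  42  40]
[ 0.5543 -0.05    0.0963] [np.float64(0.00391519034956505), np.float64(0.00391519034956493)]
(array([ 0.6149, -0.0485,  0.0931]), [np.float64(0.0006494340554674577), np.float64(0.0006494340554672709)])
teapot 1096 [107.5128 174.74  ] [ 90 145  37  54] [[0.582  0.5048 0.06  ]]
```

Request:
carry_out(plan=[{"dx": -4.2, "dy": 0, "dz": 0, "twist": -2, "fingers": 1}, {"dx": -10.5, "dy": 0.5, "dz": 0, "twist": -5, "fingers": 1}, {"dx": -18.8, "dy": 1.5, "dz": 0, "twist": -9, "fingers": 1}, {"dx": -27, "dy": 3.1, "dz": 0, "twist": -13, "fingers": 1}, {"dx": -35, "dy": 5.2, "dz": 0, "twist": -17, "fingers": 1}])

```text
clock: 22.48
eef_pos: [0.4421, -0.1084, 0.0828]
tool_rot: [0.534, 0.845, -0.0, -0.0]
ft_force: [-0.5, -0.2, -2.3]
grip_width: 0.0092
grasp_force: 58.5
```

```bash
python3 d.py
```

```text
[ 0.4432 -0.1097  0.083 ] 58.51956009864807 [-0.1564  0.0957 -0.0265]
ball 83 [253.1325 205.3614] brass [(np.int32(29), array([244.2759, 221.8966]))] rim ((250.82321166992188, 203.2881317138672), (27.45752716064453, 38.81961441040039), 76.9767074584961)
```

Request:
carry_out(plan=[{"dx": -9.2, "dy": 0.4, "dz": 0, "twist": -4.4, "fingers": 1}, {"dx": -18.4, "dy": 1.4, "dz": 0, "twist": -8.8, "fingers": 1}, {"dx": -27.4, "dy": 3.2, "dz": 0, "twist": -13.2, "fingers": 1}, {"dx": -36.3, "dy": 5.6, "dz": 0, "twist": -17.6, "fingers": 1}, {"dx": -45, "dy": 8.7, "dz": 0, "twist": -22, "fingers": 1}])

```text
clock: 22.95
eef_pos: [0.4693, -0.1453, 0.0829]
tool_rot: [0.364, 0.931, -0.0, -0.001]
ft_force: [0.3, 0.1, -1.1]
grip_width: 0.0093
grasp_force: 58.5
```

Request:
carry_out(plan=[{"dx": -9.2, "dy": 0.4, "dz": 0, "twist": -4.4, "fingers": 1}, {"dx": -18.4, "dy": 1.4, "dz": 0, "twist": -8.8, "fingers": 1}, {"dx": -27.4, "dy": 3.2, "dz": 0, "twist": -13.2, "fingers": 1}, {"dx": -36.3, "dy": 5.6, "dz": 0, "twist": -17.6, "fingers": 1}, {"dx": -45, "dy": 8.7, "dz": 0, "twist": -22, "fingers": 1}])

```text
clock: 23.37
eef_pos: [0.5084, -0.1695, 0.0828]
tool_rot: [0.18, 0.984, -0.0, -0.001]
ft_force: [0.1, -0.3, -1.9]
grip_width: 0.0093
grasp_force: 58.5
```

Request:
carry_out(plan=[{"dx": -9.4, "dy": 0.4, "dz": 0, "twist": -4.5, "fingers": 1}, {"dx": -18.8, "dy": 1.5, "dz": 0, "twist": -9, "fingers": 1}, {"dx": -27, "dy": 3.1, "dz": 0, "twist": -13, "fingers": 1}, {"dx": -34, "dy": 4.9, "dz": 0, "twist": -16.5, "fingers": 1}, {"dx": -39, "dy": 6.5, "dz": 0, "twist": -19, "fingers": 1}])

```text
clock: 23.78
eef_pos: [0.5477, -0.1771, 0.0827]
tool_rot: [0.015, 1.0, -0.0, -0.0]
ft_force: [0.3, -0.2, -1.5]
grip_width: 0.0096
grasp_force: 58.5
```

Request:
carry_out(plan=[{"dx": 0, "dy": 0, "dz": 0, "twist": 0, "fingers": 1}, {"dx": 0, "dy": 0, "dz": 0, "twist": 0, "fingers": 1}, {"dx": 0, "dy": 0, "dz": 0, "twist": 0, "fingers": 1}, {"dx": 0, "dy": 0, "dz": 0, "twist": 0, "fingers": 1}, {"dx": 0, "dy": 0, "dz": 0, "twist": 0, "fingers": 1}])

```text
clock: 24.2
eef_pos: [0.5468, -0.1771, 0.0833]
tool_rot: [0.016, 1.0, 0.0, -0.0]
ft_force: [0.2, 0.0, -2.0]
grip_width: 0.0093
grasp_force: 58.5
```

```bash
python3 ball.py; python3 - <<'E'
from h import *
from workcell import camera,bot
S,T=camera("scene"),camera("top");o=bot.get_obs();print(o["eef_pos"],o["joint_vel"],R.from_quat(o["tool_rot"]).as_matrix()[:,1])
r=[]
for c,bx in((S,(215,180,320,250)),(T,(250,160,305,205))):
    h=hsv(c);g=blobs((h[...,0]>14)&(h[...,0]<28)&(h[...,1]>130)&(h[...,2]>130),bx);print([(a,c) for a,c,_,_ in g[:3]]);r.append(g[0][1])
print("brass",tri((S,T),r))
E
```

```text
scene [(83, array([252.3855, 205.1325])), (47, array([228.8511, 192.4255]))]
blue 668 [249.8024 204.2575] [232 190  38  31]
top [(73, array([303.2466, 184.0137])), (16, array([330.0625, 188.1875]))]
blue 1197 [303.0084 183.9975] [282 163  42  42]
[ 0.5518 -0.0592  0.0882] [np.float64(0.0005910916209221413), np.float64(0.0005910916209222209)]
[ 0.5471 -0.1772  0.0834] [-0.0004  0.0019  0.0026 -0.0015 -0.0001 -0.0023] [ 0.0319  0.9995 -0.0001]
[(np.int32(33), array([269.9697, 216.5758]))]
[(np.int32(24), array([279.875 , 182.8333]))]
brass (array([0.5535, 0.0057, 0.093 ]), [np.float64(0.000276979427521277), np.float64(0.00027697942752113336)])
```

```bash
python3 -c "
from workcell import job_done
print(job_done())"
```

```text
the job is handed in; nothing more can be done
None
```

The job is handed in, with no verdict returned. By the last camera check, the ball lay in the middle of the blue dish, which was held level and still about 6–7 cm above the table over the mat. Its spout pointed at the teapot, and the scoop had been let go level on the table. On the first try the scoop slipped out of the fingers with its nose on the dish rim; I regripped it and poured, and the ball stayed in throughout.

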